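# Bleed valve half open, snap the flush cap on and hold it down

## Robot

A 6-joint arm with a two-finger parallel gripper is mounted at the origin on the work surface. World frame = base frame: x ahead of the robot, y to its left, z up, the work surface at z = 0. Lengths are in mm, angles in rad, forces in N, time in s.
With the tool pointing down it reaches from about 350 to 975 mm from the base axis. Payload 7.1 kg.
Tool frame: the origin (TCP) lies midway between the tips of the shut fingers; the grasp point (between the pads) lies 19 mm behind it (ctrl.grasp_offset is the distance from the TCP to the grasp point, in mm); z points along the fingers, y is the line along which they close (so a half turn about z gives the same grasp; the last joint's range is limited). The gripper opens to 88 mm and grips with 3 to 60 N. Pads are 20 mm wide; open, the fingers measure 115 mm over their backs; the gripper's body (75 mm by 178 mm) begins 61 mm behind the grasp point.
Start: joints at [-1.346, 0.423, 1.63, -0, 1.089, -0.019], TCP at [150.889, -606.496, 222.675] pointing down, gripper open.
Joint ranges: [-3, 3], [-0.9, 2.11], [0.09, 2.58], [-1.31, 4.45], [0.11, 2.69], [-2.54, 2.54]. Speed limits (rad/s): [2.39, 2.39, 3.01, 3.14, 3.14, 3.14].

## Interface

Orientations are given as a rotation vector (axis times angle).
In Python, from workcell import ctrl gives the robot as it stands. The module is installed in compiled form; this text tells all that it offers.
- The arm moves only by the tool servo_tool, never from a script. Its argument "rows" is a list of rows, each a list of 7 numbers: the turn, a rotation vector about the tool's x, y, z as a fraction of full scale, then the shift along the tool's x, y, z as a fraction of full scale, then the finger opening in mm, from 0 to 87.8. A call has 1 to 10 rows; each row is the pose to reach, as a shift and turn from the pose commanded when the call began, along the tool's axes at that moment; what a row does not reach only later rows make up. Full scale, the value 1, is 20 cm for a shift and 1.5 rad for a turn. A row lasts 1/8 s, in which the tool goes at most 62.5 mm and 10.7 degrees, less where a joint would pass 70% of its speed; a pose out of reach is approached as far as the arm can. A call with a number of a shift or a turn outside -1 to 1 is refused whole. A call with a gripper value outside its range is refused whole. The fingers move at their own pace and stop on an object; the grip force is fixed at half the most. Time passes only in rows, so rows that repeat a pose let the fingers close. It gives the time, the measured TCP pose, the force, the opening and the grip force at its end, in the units of the state.
- ctrl.get_obs(): the state, without advancing time (a new reading comes with each control period).
- ctrl.get_image(name): name is "scene" or "top" or "wrist"; returns (picture, depth): 420x560x3 uint8, red, green, blue; 420x560 float32, mm along the optical axis (not along the pixel's ray), 0 where there is no reading.
- ctrl.camera_info(name): a dict with "intrinsics" (3x3 intrinsics, pixels), "R" (3x3) and "t" (3): a world point X has camera coordinates R X + t. Camera axes: x right, y down, z forward; pixel columns grow to the right and rows downward; lengths in mm; the calibration is good to about 2 mm. A picture is of the moment at which its call begins: read the wrist's pose just before it. camera_info takes no time and is no camera call; for the wrist camera it gives the pose at the moment of the call.
- ctrl.close_job(): hands the job in; it is judged then, once.
The state is a dict: "t": time; "qpos": joint angles; "qvel": joint speeds; "joint_torque": joint torques, N m; "ee_pos": TCP position; "orientation": TCP orientation; "ft_force": force on the tool from outside, world axes, zero at the start; "moment": the same for the moment, N m; "width": finger opening in mm; "grasp_force": force on a finger pad.
Only numpy, scipy, OpenCV 4.12 (cv2) and the standard library are available. Lean on these libraries where they do the work, as an engineer would, in place of code of your own. Each camera call takes 0.05 s, during which the arm holds its last target. There are 200 camera calls.

## Task

First turn the bleed valve on the drip-watering manifold to half open (handle at 45 degrees, midway between crosswise and in line with the pipe), so trapped air can get out. Then fetch the ribbed black snap cap, set it squarely over the manifold's stud, press until it clicks home, and keep pressing it down firmly so the rubber washer under it stays squeezed: finish with the gripper still holding and pressing the cap, not letting go. Leave the valve at half open and the other things on the bench where they are.

Things in the scene. Friction and masses are not known exactly. Their poses are not given: they have to be found in the camera images.
- manifold: Drip-watering manifold screwed to the bench: steel base plate 80 x 280 x 8, on it a grey pipe (diameter 28, along the body's y axis) joining two grey blocks 56 x 56, tops 40 above the bench. The valve stands on the block at y = -85, the stud on the block at y = +85. Origin: centre of the plate's underside; z up.
- valve (a joint): Opening angle of the bleed valve in rad: 0 = closed (handle crosswise to the pipe, along the manifold's x axis), 1.571 = fully open (handle in line with the pipe), stops at both; grows counterclockwise seen from above. Turns about the vertical through valve_grip, friction about 0.12 N m, stays where it is left. Half open is 0.785.
- valve_grip (a point): Centre of the valve handle: an upright aluminium bar 70 long, 12 thick, 26 tall, whose middle is on the turning axis (x axis along the bar, z up; turns with the handle). The bar spans 13 above to 13 below this point; the point is 75 above the bench, the block's top 40 above the bench; a brass neck (diameter 24) stands below the bar.
- stud_seat (a point): Centre of the top of the unsqueezed rubber washer round the stud's foot, 46 above the bench; z up, fixed to the manifold. Grey stud: diameter 20, cone nose (10 wide at the tip), tip 20 above this point. Four round spring nubs stand out 4 from it, centred 10 above this point at the diagonals; the cap's lip pushes them in. Cap home: its origin at this point or below.
- washer (a joint): Squeeze of the rubber washer (ring, outer diameter 45, 5 thick) in m, 0 = free, 0.005 = stop, grows downwards; resists with about 2.5 N per mm. Press firmly: a squeeze of 2 to 4 mm (5 to 10 N) is right.
- cap: The snap cap: black ribbed plastic cup, about 50 g, mouth down on the bench; outer diameter 41, 42 tall, upright sides to grip anywhere. Bore: 23 wide at a 3 tall lip at the mouth, 31 above it, 27 deep. Origin: centre of the mouth rim (lowest face), z up. On the stud, resistance starts 14 above the washer, rises to about 8 to 14 N, drops (the click) 9 to 5 above it, then the cap runs home.
- plug: Bystander: flat black screw plug, wide disc of diameter 62 with a small central stub, 30 tall, loose; does not fit the stud. Origin at the centre of its underside.
- seedpot: Bystander: small terracotta seedling pot, rim diameter 60, 55 tall, loose. Origin at the centre of its underside.
- tag: Bystander: flat wooden plant tag 18 x 130 x 6 (long along its y), loose. Origin at the centre of its underside.
- trowel: Bystander: grey plastic trowel 325 long (handle towards its -x), up to 26 tall, loose. Origin between handle and blade, at bench height.
Things that resemble listed ones, but are neither listed nor needed, are in the scene too. Leave any blue or yellow look-alike of the cap alone.

How it is judged:
By the outcome, as a careful person would: the job done as asked, in the order asked, and still so for the second after the job is handed in, while the arm keeps its last pose, push and grip.
It also fails if it takes over 54 s, if anything falls off the work surface, if the arm or the gripper's body presses on something with over 40 N, if the wrist force passes 120 N, or if a joint passes its speed limit or range.

## Working session

There is one attempt and no reset: what is moved stays moved. The work goes in short steps, Python scripts to look and compute and a tool call to move; the robot and the scene stay as the last step left them, time stands still between calls to the robot, and variables do not carry over. Pictures are saved under pics/ and viewed, at most 10 in all, crops included, and the job is handed in when it is done.

Besides the shell and the picture viewer there is one more tool, called as name(argument=value, ...) on one line, values as JSON. servo_tool: Moves the arm, as the interface text tells. Its arguments: {"type":"object","properties":{"rows":{"type":"array","items":{"type":"array","items":{"type":"number"}}}},"required":["rows"]}

```bash
mkdir -p pics; cat > h.py <<'E'
import numpy as np, cv2
from workcell import ctrl
from scipy.spatial.transform import Rotation as Rn
def ray(ci,u,v,z):
    K,R,t=[np.array(ci[k]) for k in("intrinsics","R","t")]
    c=-R.T@t; d=R.T@np.linalg.inv(K)@[u,v,1.]
    return c+d*(z-c[2])/d[2]
def pts(ci,dep):
    K,R,t=[np.array(ci[k]) for k in("intrinsics","R","t")]
    v,u=np.mgrid[:dep.shape[0],:dep.shape[1]]
    P=np.stack([(u-K[0,2])/K[0,0]*dep,(v-K[1,2])/K[1,1]*dep,dep],-1)
    return (P-t)@R
def snap(name,fn=None):
    ci=ctrl.camera_info(name); im,d=ctrl.get_image(name)
    if fn: cv2.imwrite('pics/'+fn,im[:,:,::-1])
    np.savez('/tmp/'+name,im=im,d=d,**{k:np.array(ci[k]) for k in("intrinsics","R","t")})
    return ci,im,d
E
python3 - <<'E'
from h import *
for n in("top","scene"):
    ci,im,d=snap(n,n+'0.png')
    print(n,-np.array(ci["R"]).T@ci["t"])
o=ctrl.get_obs();print(o["t"],o["ee_pos"],o["orientation"],Rn.from_rotvec(o["orientation"]).as_matrix().round(3),o["ft_force"])
E
```

```text
top [ 324.35408385   39.01845682 1622.87280534]
scene [1068.30084215 -430.66637609  925.15342238]
0.1 [ 150.78683544 -606.04917842  221.99383857] [-3.11695524e+00 -3.81875522e-01  2.17720564e-04] [[ 0.97   0.241 -0.   ]
 [ 0.241 -0.97   0.001]
 [ 0.    -0.001 -1.   ]] [-0.32504843 -0.99954988 -0.09847437]
```

View pics/top0.png

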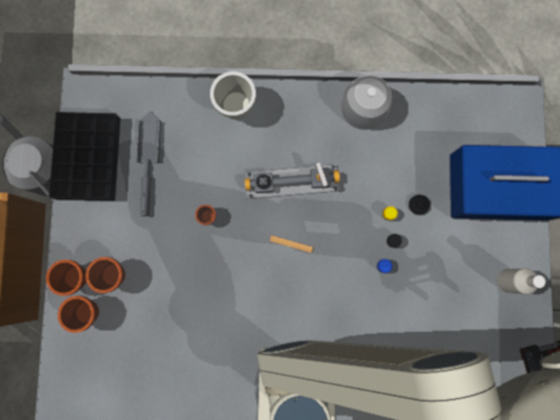

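View pics/scene0.png

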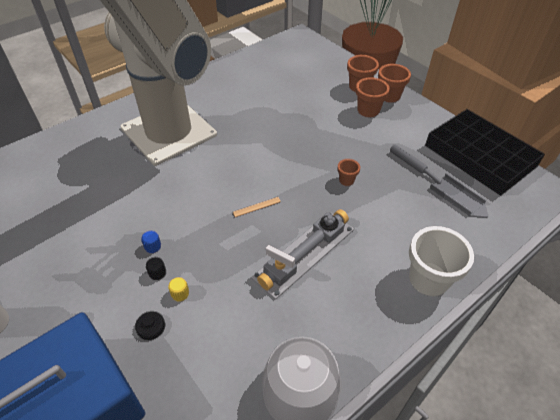

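Top view: the manifold runs from the stud block at about (264,182) to the valve block at about (321,175). Black candidates are the small one at (394,241) and the wide disc at (419,204). The small one fits the cap (about 41 wide), and the wide one is the plug. I'll measure both and confirm in a crop.

```bash
python3 - <<'E'
from h import *
z=dict(np.load('/tmp/top.npz')); s=dict(np.load('/tmp/scene.npz'))
for n,c,u,v in(("top",z,394,241),("top",z,419,204),("top",z,264,182),("top",z,321,175),("top",z,391,213)):
    print(n,u,v,ray(c,u,v,40).round(0))
P=pts(z,z['d']); im=z['im'].astype(int)
# cap & plug by dark mask
m=((im.max(2)<45)&(P[...,2]>15)).astype(np.uint8); m[:,:370]=0; m[:190]=0;m[260:]=0;m[:,445:]=0
n,l,st,ce=cv2.connectedComponentsWithStats(m)
for i in range(1,n):
    if st[i,4]>20:
        Q=P[l==i];print(st[i],ce[i].round(1),np.median(Q,0).round(1),ray(z,*ce[i],42).round(1))
# manifold
for nm,c in(("top",z),("scene",s)):
    Q=pts(c,c['d']).reshape(-1,3); C=c['im'].reshape(-1,3).astype(int)
    q0=ray(z,294,180,30); near=np.linalg.norm(Q[:,:2]-q0[:2],axis=1)<220
    hb=near&(Q[:,2]>80)&(Q[:,2]<95)
    # keep cluster near valve
    hv=hb&(np.linalg.norm(Q[:,:2]-ray(z,321,175,80)[:2],axis=1)<60)
    H=Q[hv]
    if len(H)>3:
        r=cv2.minAreaRect(H[:,:2].astype(np.float32));print(nm,'handle',len(H),H.mean(0).round(1),r)
    st_=near&(Q[:,2]>55)&(Q[:,2]<70)&(np.linalg.norm(Q[:,:2]-ray(z,264,182,60)[:2],axis=1)<30)
    if st_.sum(): print(nm,'stud',st_.sum(),Q[st_].mean(0).round(1))
    bp=near&(Q[:,2]>5)&(Q[:,2]<55)&(np.linalg.norm(Q[:,:2]-q0[:2],axis=1)<160)
    r=cv2.minAreaRect(Q[bp][:,:2].astype(np.float32));print(nm,'plate',r)
a=cv2.resize(s['im'][200:350,110:360],None,fx=3.2,fy=3.2,interpolation=cv2.INTER_CUBIC)
cv2.imwrite('pics/crop1.png',a[:,:,::-1])
E
```

```text
top 394 241 [ 425. -275.   40.]
top 419 204 [ 535. -349.   40.]
top 264 182 [591. 109.  40.]
top 321 175 [616. -60.  40.]
top 391 213 [ 507. -267.   40.]
[410 196  19  18 235] [419.2 204.6] [ 534.8 -354.    20.1] [ 533.  -349.4   42. ]
[388 235  13  12 129] [394.1 240.4] [ 427.  -275.3   41.2] [ 426.2 -275.    42. ]
top handle 101 [608.4 -56.3  86.9] ((608.8626708984375, -56.27820587158203), (69.6926498413086, 12.00340461730957), 19.63956642150879)
top stud 51 [590.3 112.4  62.1]
top plate ((597.8787841796875, 21.1309814453125), (311.5389709472656, 309.4488525390625), 47.08881378173828)
scene handle 176 [612.3 -58.3  86.3] ((611.582763671875, -57.62117004394531), (69.00476837158203, 12.88259506225586), 19.97498893737793)
scene stud 74 [593.7 109.2  61.4]
scene plate ((567.9813842773438, 24.313888549804688), (218.63247680664062, 281.8766784667969), 4.973013877868652)
```

View pics/crop1.png

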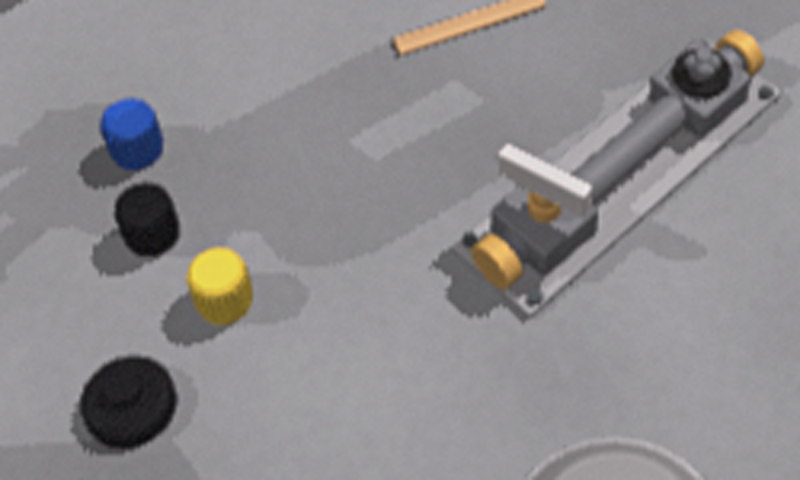

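The crop confirms the small ribbed black cup at (147,220) as the cap and the wide disc with a stub at (130,400) as the plug. The valve handle is at (545,180) and the stud at (703,65).

```bash
cat >> h.py <<'E'
def go(xyz,yaw,base=None):
    "row numbers (turn z, shift xyz as fractions) to TCP xyz with tool x at world yaw"
    o=ctrl.get_obs(); R=Rn.from_rotvec(o["orientation"])
    tgt=Rn.from_matrix(np.array([[np.cos(yaw),np.sin(yaw),0],[np.sin(yaw),-np.cos(yaw),0],[0,0,-1]]))
    print('t',round(o["t"],2),'at',np.round(o["ee_pos"],1),'turn',((R.inv()*tgt).as_rotvec()/1.5).round(4),'shift',(R.inv().apply(np.array(xyz)-o["ee_pos"])/200).round(4),'f',np.round(o["ft_force"],1),'w',round(float(o["width"]),1),np.round(o["grasp_force"],1))
E
python3 - <<'E'
from h import *
ci=ctrl.camera_info("wrist");o=ctrl.get_obs();R=np.array(ci["R"]);c=-R.T@ci["t"]
T=Rn.from_rotvec(o["orientation"])
print('cam in tool',T.inv().apply(c-o["ee_pos"]).round(1),'axis',T.inv().apply(R[2]).round(3), np.array(ci["intrinsics"])[0])
go([560,-50,260],0.35)
E
```

```text
cam in tool [  75.6   -0.6 -162.2] axis [-0.274  0.001  0.962] [304.45571577   0.         288.09402272]
t 0.1 at [ 150.8 -606.   222. ] turn [-0.0009 -0.0001 -0.0708] shift [ 2.6567 -2.2043 -0.187 ] f [-0.3 -1.  -0.1] w 87.7 0.0
```

servo_tool(rows=[[0, 0, -0.03, 0.95, -0.8, -0.19, 87], [0, 0, -0.03, 0.95, -0.8, -0.19, 87], [0, 0, -0.03, 0.95, -0.8, -0.19, 87], [0, 0, -0.03, 0.95, -0.8, -0.19, 87], [0, 0, -0.03, 0.95, -0.8, -0.19, 87]])

```text
t: 0.72
ee_pos: [298.4, -402.6, 261.2]
orientation: [3.108, 0.459, 0.001]
ft_force: [0.4, -1.1, -0.3]
width: 87.1
grasp_force: 0.0
```

servo_tool(rows=[[0, 0, -0.03, 0.95, -0.8, 0, 87], [0, 0, -0.03, 0.95, -0.8, 0, 87], [0, 0, -0.03, 0.95, -0.8, 0, 87], [0, 0, -0.03, 0.95, -0.8, 0, 87], [0, 0, -0.03, 0.95, -0.8, 0, 87]])

```text
t: 1.35
ee_pos: [434.7, -195.8, 260.4]
orientation: [-3.096, -0.53, 0.0]
ft_force: [-0.1, -0.3, 0.6]
width: 86.9
grasp_force: 0.0
```

servo_tool(rows=[[0, 0, 0, 0.5, -0.9, 0, 87], [0, 0, 0, 0.5, -0.9, 0, 87], [0, 0, 0, 0.5, -0.9, 0, 87], [0, 0, 0, 0.5, -0.9, 0, 87], [0, 0, 0, 0.5, -0.9, 0, 87], [0, 0, 0, 0.5, -0.9, 0, 87]])

```text
t: 2.1
ee_pos: [468.6, 3.3, 260.4]
orientation: [3.098, 0.519, -0.001]
ft_force: [-0.6, 0.4, 0.4]
width: 86.8
grasp_force: 0.0
```

```bash
python3 - <<'E'
from h import *
go([560,0,260],0.35)
snap("wrist","w1.png")
E
```

```text
t 2.1 at [468.6   3.3 260.4] turn [ 0.0002  0.0005 -0.0118] shift [0.4268 0.1647 0.0019] f [-0.6  0.4  0.4] w 86.8 0.0
```

View pics/w1.png

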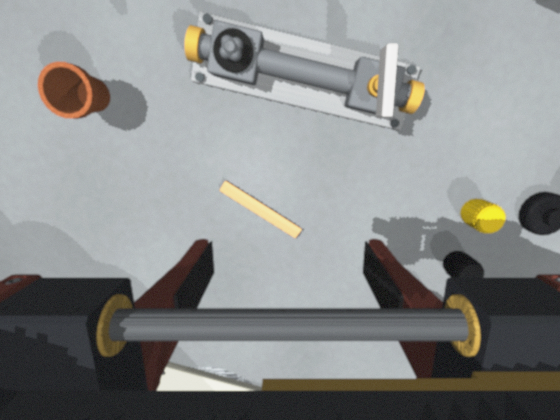

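The wrist view shows the whole manifold: handle at (388,80), stud at (234,47), plate screws at (207,20), (201,78), (411,70) and (394,123).

```bash
python3 - <<'E'
from h import *
w=dict(np.load('/tmp/wrist.npz'));P=pts(w,w['d']);Z=P[...,2]
q=[ray(w,*p,8) for p in((207,20),(201,78),(411,70),(394,123))]
q=np.array(q)[:,:2];print('screws',q.round(1),'mean',q.mean(0).round(1))
for a,b in((2,0),(3,1)): print('yaw',np.arctan2(-(q[b]-q[a])[0],(q[b]-q[a])[1]).round(4))
roi=np.zeros(Z.shape,bool);roi[:135,180:430]=1
H=P[roi&(Z>82)&(Z<95)];r=cv2.minAreaRect(H[:,:2].astype(np.float32));print('handle',len(H),np.median(H[:,2]),r)
S=P[roi&(Z>57)&(Z<72)&(np.linalg.norm(P[...,:2]-[592,111],axis=-1)<30)];print('stud',len(S),S.mean(0))
# pipe: yellow ends + blocks tops
B=P[roi&(Z>36)&(Z<43)];print('blocktop',len(B),np.median(B[:,2]),cv2.minAreaRect(B[:,:2].astype(np.float32)))
m=roi&(Z>4)&(Z<60);mm=m.astype(np.uint8);n,l,st,ce=cv2.connectedComponentsWithStats(mm);i=1+st[1:,4].argmax()
G=P[(l==i)&(Z<12)];print('plate',np.median(G[:,2]),cv2.minAreaRect(G[:,:2].astype(np.float32)))
E
```

```text
screws [[ 619.9  158.9]
 [ 554.8  149.4]
 [ 649.8  -96.9]
 [ 584.4 -103.4]] mean [602.3  27. ]
yaw 0.1163
yaw 0.1165
handle 947 88.11714541571715 ((611.746826171875, -57.0189208984375), (69.40714263916016, 12.533928871154785), 19.88161849975586)
stud 466 [592.22935835 110.55728984  62.61259253]
blocktop 4796 39.45233190333411 ((602.4945678710938, 27.16053009033203), (56.32654571533203, 280.63726806640625), 6.4650468826293945)
plate 8.316324906778497 ((602.3226928710938, 27.318145751953125), (80.25077056884766, 280.5606384277344), 6.39687967300415)
```

```bash
python3 - <<'E'
from h import *
go([611.8,-57.2,130],0.347)
E
```

```text
t 2.15 at [468.6   3.3 260.5] turn [ 0.0002  0.0003 -0.0102] shift [0.5789 0.5188 0.6525] f [ 0.2 -0.5  0.3] w 87.1 0.0
```

servo_tool(rows=[[0, 0, -0.01, 0.579, 0.519, 0.3, 50], [0, 0, -0.01, 0.579, 0.519, 0.652, 50], [0, 0, -0.01, 0.579, 0.519, 0.652, 50], [0, 0, -0.01, 0.579, 0.519, 0.652, 50], [0, 0, -0.01, 0.579, 0.519, 0.652, 50]])

```text
t: 2.78
ee_pos: [611.4, -56.3, 129.4]
orientation: [-3.094, -0.542, 0.004]
ft_force: [-0.2, 0.2, 0.5]
width: 50.2
grasp_force: 0.0
```

```bash
python3 - <<'E'
from h import *
go([611.8,-57.2,66],0.347)
E
```

```text
t 2.77 at [611.4 -56.3 129.4] turn [-0.0007  0.0015  0.    ] shift [0.0012 0.0052 0.3171] f [-0.2  0.2  0.5] w 50.2 0.0
```

servo_tool(rows=[[0, 0, 0, 0.001, 0.005, 0.16, 50], [0, 0, 0, 0.001, 0.005, 0.317, 50], [0, 0, 0, 0.001, 0.005, 0.317, 40], [0, 0, 0, 0.001, 0.005, 0.317, 5], [0, 0, 0, 0.001, 0.005, 0.317, 5], [0, 0, 0, 0.001, 0.005, 0.317, 5], [0, 0, 0, 0.001, 0.005, 0.317, 5]])

```text
t: 3.65
ee_pos: [613.5, -56.5, 68.1]
orientation: [3.093, 0.545, 0.003]
ft_force: [-1.5, -1.6, 7.9]
width: 12.2
grasp_force: 30.0
```

```bash
python3 - <<'E'
from h import *
go([611.8,-57.2,66],0.8977)
E
```

```text
t 3.65 at [613.5 -56.5  68.1] turn [ 0.0011 -0.0008 -0.366 ] shift [-0.0091  0.0005  0.0104] f [-1.5 -1.6  7.9] w 12.2 30.0
```

servo_tool(rows=[[0, 0, 0, 0, 0, -0.01, 5], [0, 0, -0.09, 0, 0, -0.01, 5], [0, 0, -0.18, 0, 0, -0.01, 5], [0, 0, -0.27, 0, 0, -0.01, 5], [0, 0, -0.33, 0, 0, -0.01, 5], [0, 0, -0.367, 0, 0, -0.01, 5], [0, 0, -0.367, 0, 0, -0.01, 5], [0, 0, -0.367, 0, 0, -0.01, 5]])

```text
t: 4.65
ee_pos: [612.8, -55.8, 68.2]
orientation: [-2.83, -1.364, -0.001]
ft_force: [4.5, 2.5, -12.0]
width: 11.9
grasp_force: 30.0
```

```bash
python3 - <<'E'
from h import *
go([611.8,-57.2,66],0.8977)
E
```

```text
t 4.65 at [612.8 -55.8  68.2] turn [ 0.     -0.0002  0.0004] shift [-0.0087  0.0004  0.0112] f [  4.5   2.5 -12. ] w 11.9 30.0
```

Tool yaw matches the target. Next I open, rise and check.

servo_tool(rows=[[0, 0, 0, 0, 0, 0, 40], [0, 0, 0, 0, 0, 0, 50], [0, 0, 0, 0, 0, 0, 50], [0, 0, 0, 0, 0, -0.2, 50], [0, 0, 0, -0.2, 0, -0.5, 60], [0, 0, 0, -0.5, 0, -0.9, 60], [0, 0, 0, -0.6, 0, -0.9, 60], [0, 0, 0, -0.6, 0, -0.9, 60]])

```text
t: 5.65
ee_pos: [538.1, -152.3, 252.5]
orientation: [2.828, 1.359, 0.006]
ft_force: [0.4, 0.6, -0.2]
width: 60.0
grasp_force: 0.0
```

```bash
python3 - <<'E'
from h import *
snap("wrist","w2.png")
w=dict(np.load('/tmp/wrist.npz'));P=pts(w,w['d']);Z=P[...,2]
m=(Z>82)&(Z<95)&(np.linalg.norm(P[...,:2]-[612,-57],axis=-1)<45)
H=P[m];r=cv2.minAreaRect(H[:,:2].astype(np.float32));print('handle',len(H),r)
v,u=np.nonzero(m);print(u.mean(),v.mean())
B=P[(Z>30)&(Z<43)&(np.linalg.norm(P[...,:2]-[602,27],axis=-1)<150)];print(cv2.minAreaRect(B[:,:2].astype(np.float32)))
S=P[(Z>57)&(Z<72)&(np.linalg.norm(P[...,:2]-[592,111],axis=-1)<30)];print('stud',len(S),S.mean(0) if len(S) else 0)
go([428,-275,180],1.2)
E
```

```text
handle 904 ((612.1840209960938, -57.10356903076172), (68.88591766357422, 11.294053077697754), 51.35383224487305)
285.5132743362832 74.51327433628319
((607.1143188476562, -11.05181884765625), (56.075191497802734, 203.0732421875), 6.460381031036377)
stud 0 0
t 5.7 at [ 538.  -151.   250.6] turn [ 0.0021 -0.0006 -0.2022] shift [-0.8282 -0.044   0.3515] f [ 0.2 -0.1 -0.5] w 60.0 0.0
```

Handle is at 51.35° minus the manifold's 6.43°, so the valve is at 44.9°. Now the cap.

servo_tool(rows=[[0, 0, 0.1, -0.3, -0.05, 0.0, 80], [0, 0, 0.22, -0.6, -0.1, 0.1, 80], [0, 0, 0.34, -0.915, -0.154, 0.35, 80], [0, 0, 0.46, -0.915, -0.154, 0.35, 80], [0, 0, 0.58, -0.915, -0.154, 0.35, 80], [0, 0, 0.5985, -0.915, -0.154, 0.35, 80], [0, 0, 0.5985, -0.915, -0.154, 0.35, 80]])

```text
t: 6.58
ee_pos: [400.4, -273.5, 178.3]
orientation: [-3.141, -0.008, 0.001]
ft_force: [-0.1, -0.5, 0.1]
width: 79.6
grasp_force: 0.0
```

```bash
python3 - <<'E'
from h import *
snap("wrist","w3.png")
w=dict(np.load('/tmp/wrist.npz'));P=pts(w,w['d']);Z=P[...,2];im=w['im'].astype(int)
m=((Z>38)&(Z<46)&(np.linalg.norm(P[...,:2]-[427,-275],axis=-1)<28)&(im.max(2)<90)).astype(np.uint8)
Q=P[m>0];v,u=np.nonzero(m);print(len(Q),u.mean(),v.mean(),np.median(Q[:,2]),cv2.minEnclosingCircle(Q[:,:2].astype(np.float32)),Q[:,:2].mean(0))
go([427,-275,120],0)
E
```

```text
1143 293.4488188976378 169.94225721784778 42.122026997771 ((430.2472839355469, -277.9204406738281), 19.32445526123047) [ 430.72544564 -277.97470771]
t 6.62 at [ 400.4 -273.5  178.5] turn [-0.0003  0.0003  0.0035] shift [0.1332 0.0081 0.2925] f [ 0.3 -0.6  0.7] w 80.2 0.0
```

View pics/w3.png

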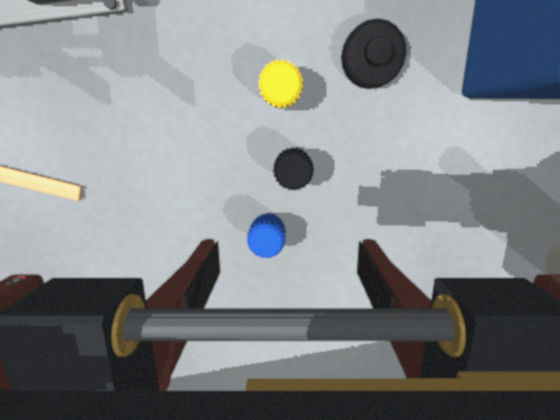

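The wrist view shows the cap at (293,168) between the blue cap (267,235) and the yellow cap (281,83); the plug is at (375,53). Closing across world y clears both neighbours.

servo_tool(rows=[[0, 0, 0.003, 0.15, 0.022, 0.2, 80], [0, 0, 0.003, 0.15, 0.022, 0.4, 80], [0, 0, 0.003, 0.15, 0.022, 0.55, 80], [0, 0, 0.003, 0.15, 0.022, 0.7, 80], [0, 0, 0.003, 0.15, 0.022, 0.82, 80], [0, 0, 0.003, 0.15, 0.022, 0.852, 80], [0, 0, 0.003, 0.15, 0.022, 0.852, 80]])

```text
t: 7.5
ee_pos: [430.3, -278.3, 8.5]
orientation: [-3.141, 0.003, 0.0]
ft_force: [0.4, 0.3, 0.2]
width: 80.2
grasp_force: 0.0
```

servo_tool(rows=[[0, 0, 0, 0, 0, 0, 60], [0, 0, 0, 0, 0, 0, 45], [0, 0, 0, 0, 0, 0, 30], [0, 0, 0, 0, 0, 0, 30], [0, 0, 0, 0, 0, 0, 30], [0, 0, 0, 0, 0, 0, 30]])

```text
t: 8.25
ee_pos: [430.1, -278.6, 8.7]
orientation: [3.141, -0.005, 0.0]
ft_force: [-0.8, 0.1, 4.4]
width: 40.8
grasp_force: 30.0
```

```bash
python3 - <<'E'
from h import *
go([592.8,111.7,130],0)
E
```

```text
t 8.25 at [ 430.1 -278.6    8.7] turn [ 0.0001 -0.0001 -0.002 ] shift [ 0.8076 -1.9536 -0.6067] f [-0.8  0.1  4.4] w 40.8 30.0
```

servo_tool(rows=[[0, 0, 0, 0, 0, -0.25, 30], [0, 0, 0, 0, 0, -0.5, 30], [0, 0, 0, 0.1, -0.2, -0.7, 30], [0, 0, 0, 0.25, -0.45, -0.75, 30], [0, 0, 0, 0.35, -0.7, -0.75, 30], [0, 0, 0, 0.45, -0.95, -0.75, 30], [0, 0, 0, 0.45, -0.95, -0.75, 30]])

```text
t: 9.12
ee_pos: [521.4, -85.9, 158.4]
orientation: [-3.141, -0.003, -0.0]
ft_force: [0.6, -0.2, -1.2]
width: 40.5
grasp_force: 30.0
```

servo_tool(rows=[[0, 0, 0, 0.1, -0.25, 0, 30], [0, 0, 0, 0.2, -0.5, 0, 30], [0, 0, 0, 0.25, -0.75, 0, 30], [0, 0, 0, 0.25, -0.95, 0, 30], [0, 0, 0, 0.25, -0.95, 0, 30], [0, 0, 0, 0.25, -0.95, 0, 30]])

```text
t: 9.88
ee_pos: [570.8, 99.9, 158.1]
orientation: [3.141, -0.005, -0.001]
ft_force: [-0.3, 0.7, -0.1]
width: 40.6
grasp_force: 30.0
```

```bash
python3 - <<'E'
from h import *
go([592.8,111.7,90],0)
snap("wrist","w4.png")
w=dict(np.load('/tmp/wrist.npz'));P=pts(w,w['d']);Z=P[...,2]
o=ctrl.get_obs();T=Rn.from_rotvec(o["orientation"]);Q=T.inv().apply((P-o["ee_pos"]).reshape(-1,3)).reshape(P.shape)
# cap points in tool frame
m=(abs(Q[...,1])<17)&(Q[...,2]<10)&(Q[...,2]>-45)&(abs(Q[...,0])<40)&(w['d']>0)
q=Q[m];v,u=np.nonzero(m)
print(len(q),q.min(0).round(1),q.max(0).round(1),u.min(),u.max(),v.min(),v.max())
t=q[abs(q[:,2]+12)<10];print('side x: max',np.percentile(t[:,0],[50,90,98]).round(1) if len(t) else 0)
# circle fit on the side and stud
A=np.c_[2*t[:,:2],np.ones(len(t))];s=np.linalg.lstsq(A,(t[:,:2]**2).sum(1),rcond=None)[0];print('fit centre',s[:2].round(2),np.sqrt(s[2]+s[0]**2+s[1]**2).round(2))
S=P[(Z>57)&(Z<72)&(np.linalg.norm(P[...,:2]-[592,111],axis=-1)<30)];print('stud',len(S),S.mean(0) if len(S) else 0)
B=P[(Z>36)&(Z<43)&(np.linalg.norm(P[...,:2]-[602,27],axis=-1)<150)];print(cv2.minAreaRect(B[:,:2].astype(np.float32)))
E
```

```text
t 9.88 at [570.8  99.9 158.1] turn [ 0.0004  0.0006 -0.0021] shift [ 0.1102 -0.0594  0.3406] f [-0.3  0.7 -0.1] w 40.6 30.0
5427 [-13.4 -17.  -35.5] [20.6 17.   9. ] 255 325 222 308
side x: max [17.7 19.8 20.3]
fit centre [-0.07 -0.67] 19.69
stud 627 [594.06502994 111.81379031  62.7611611 ]
((602.415771484375, 27.37963104248047), (56.40266036987305, 280.5802307128906), 6.3656768798828125)
```

View pics/w4.png

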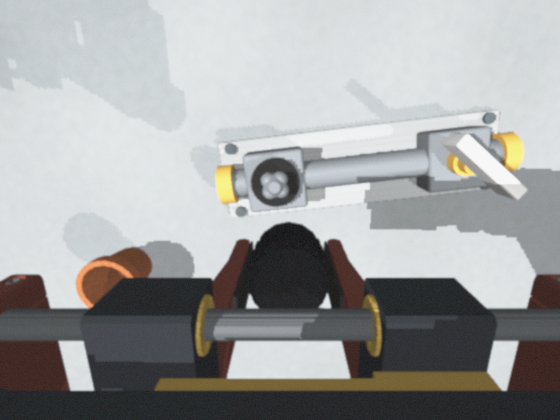

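The cap is centred in the grip at (290,265), upright, and the stud is at (275,183). Moving over the stud.

servo_tool(rows=[[0, 0, 0, 0.06, -0.03, 0.0, 30], [0, 0, 0, 0.111, -0.06, 0.1, 30], [0, 0, 0, 0.111, -0.06, 0.25, 30], [0, 0, 0, 0.111, -0.06, 0.35, 30], [0, 0, 0, 0.111, -0.06, 0.35, 30], [0, 0, 0, 0.111, -0.06, 0.35, 30]])

```text
t: 10.68
ee_pos: [594.1, 113.0, 89.1]
orientation: [-3.141, 0.005, -0.001]
ft_force: [-0.6, -0.5, 0.1]
width: 40.5
grasp_force: 30.0
```

```bash
python3 - <<'E'
from h import *
go([593,111.9,69],0)
s_,im,d=snap("scene")
w=dict(np.load('/tmp/scene.npz'));P=pts(w,w['d']);Z=P[...,2];im=w['im']
pix=[w['intrinsics']@(w['R']@np.array(p)+w['t']) for p in([593,111.9,66],)][0];u,v=(pix[:2]/pix[2]).astype(int);print(u,v)
a=cv2.resize(im[v-60:v+60,u-80:u+80],None,fx=5,fy=5,interpolation=cv2.INTER_CUBIC);cv2.imwrite('pics/s2.png',a[:,:,::-1])
E
```

```text
t 10.68 at [594.1 113.   89.1] turn [-0.0001 -0.0006 -0.0022] shift [-0.0055  0.0053  0.1007] f [-0.6 -0.5  0.1] w 40.5 30.0
330 216
```

View pics/s2.png

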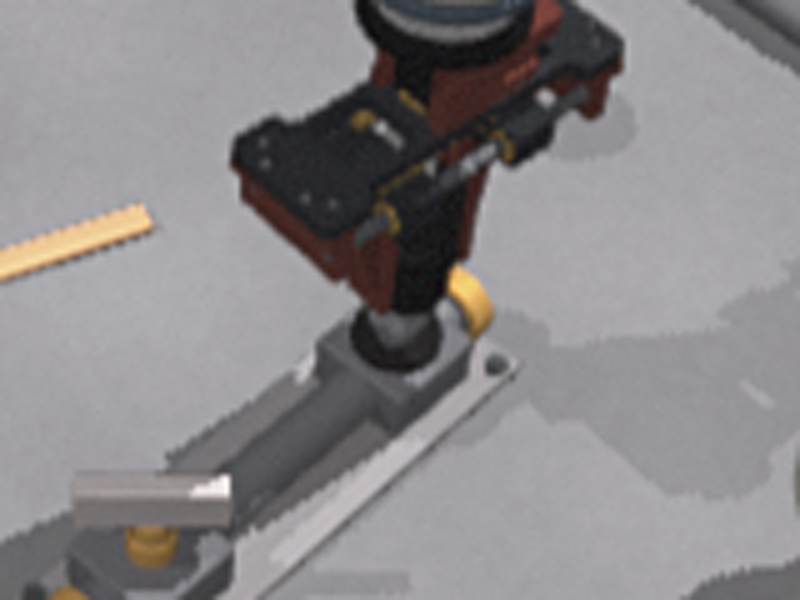

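The crop shows the cap directly above the stud at (400,330). Descending gently, one degree-free straight line.

servo_tool(rows=[[0, 0, 0, -0.005, 0.005, 0.03, 30], [0, 0, 0, -0.005, 0.005, 0.05, 30], [0, 0, 0, -0.005, 0.005, 0.075, 30], [0, 0, 0, -0.005, 0.005, 0.1, 30], [0, 0, 0, -0.005, 0.005, 0.1, 30]])

```text
t: 11.35
ee_pos: [592.7, 112.1, 68.2]
orientation: [3.142, -0.004, 0.001]
ft_force: [0.8, -0.5, 0.2]
width: 40.2
grasp_force: 30.0
```

```bash
python3 - <<'E'
from h import *
for i in range(1): go([593,111.9,52.5],0)
E
```

```text
t 11.35 at [592.7 112.1  68.2] turn [ 0.     -0.0003 -0.0019] shift [0.0015 0.0008 0.0787] f [ 0.8 -0.5  0.2] w 40.2 30.0
```

servo_tool(rows=[[0, 0, 0, 0, 0, 0.015, 30], [0, 0, 0, 0, 0, 0.03, 30], [0, 0, 0, 0, 0, 0.03, 30]])

```text
t: 11.72
ee_pos: [593.1, 112.0, 62.9]
orientation: [-3.142, 0.005, -0.002]
ft_force: [3.1, -1.5, 1.0]
width: 40.6
grasp_force: 30.0
```

servo_tool(rows=[[0, 0, 0, 0, 0, 0.015, 30], [0, 0, 0, 0, 0, 0.025, 30], [0, 0, 0, 0, 0, 0.025, 30]])

```text
t: 12.1
ee_pos: [592.2, 112.0, 56.5]
orientation: [3.142, -0.005, -0.001]
ft_force: [4.6, -0.3, -6.8]
width: 40.3
grasp_force: 30.0
```

servo_tool(rows=[[0, 0, 0, 0.002, 0, 0.01, 30], [0, 0, 0, 0.004, 0, 0.015, 30], [0, 0, 0, 0.004, 0, 0.015, 30], [0, 0, 0, 0.004, 0, 0.015, 30]])

```text
t: 12.6
ee_pos: [592.9, 112.1, 54.6]
orientation: [-3.142, 0.005, 0.001]
ft_force: [-0.5, -0.3, 0.2]
width: 40.3
grasp_force: 30.0
```

servo_tool(rows=[[0, 0, 0, 0, 0, 0.005, 30], [0, 0, 0, 0, 0, 0.01, 30], [0, 0, 0, 0, 0, 0.01, 30], [0, 0, 0, 0, 0, 0.01, 30]])

```text
t: 13.1
ee_pos: [593.2, 112.1, 52.7]
orientation: [-3.142, 0.005, 0.0]
ft_force: [-1.8, 0.6, 4.1]
width: 40.9
grasp_force: 30.0
```

servo_tool(rows=[[0, 0, 0, 0, 0, 0.004, 30], [0, 0, 0, 0, 0, 0.008, 30], [0, 0, 0, 0, 0, 0.008, 30], [0, 0, 0, 0, 0, 0.008, 30], [0, 0, 0, 0, 0, 0.008, 30], [0, 0, 0, 0, 0, 0.008, 30]])

```text
t: 13.85
ee_pos: [593.2, 112.1, 51.3]
orientation: [-3.142, 0.005, -0.0]
ft_force: [-2.5, -0.2, 6.6]
width: 40.8
grasp_force: 30.0
```

```bash
python3 - <<'E'
from h import *
f=[]
for i in range(5):
    ci,im,d=snap("scene"); o=ctrl.get_obs(); f.append(np.r_[o["ft_force"],o["ee_pos"][2]])
print(np.round(f,1),np.mean(f,0).round(2))
a=cv2.resize(im[156:276,250:410],None,fx=5,fy=5,interpolation=cv2.INTER_CUBIC);cv2.imwrite('pics/s3.png',a[:,:,::-1])
w=dict(np.load('/tmp/scene.npz'));P=pts(w,w['d']);Z=P[...,2]
m=(Z>82)&(Z<95)&(np.linalg.norm(P[...,:2]-[612,-57],axis=-1)<45)
print(cv2.minAreaRect(P[m][:,:2].astype(np.float32)))
E
```

```text
[[-2.4 -0.4  8.  51.3]
 [-2.3  1.   7.6 51.3]
 [-3.1  1.   7.9 51.3]
 [-2.1  0.2  7.8 51.3]
 [-3.1  0.   8.6 51.3]] [-2.59  0.38  7.98 51.29]
((610.6510620117188, -58.11740493774414), (68.19497680664062, 14.530858993530273), 49.30413055419922)
```

View pics/s3.png

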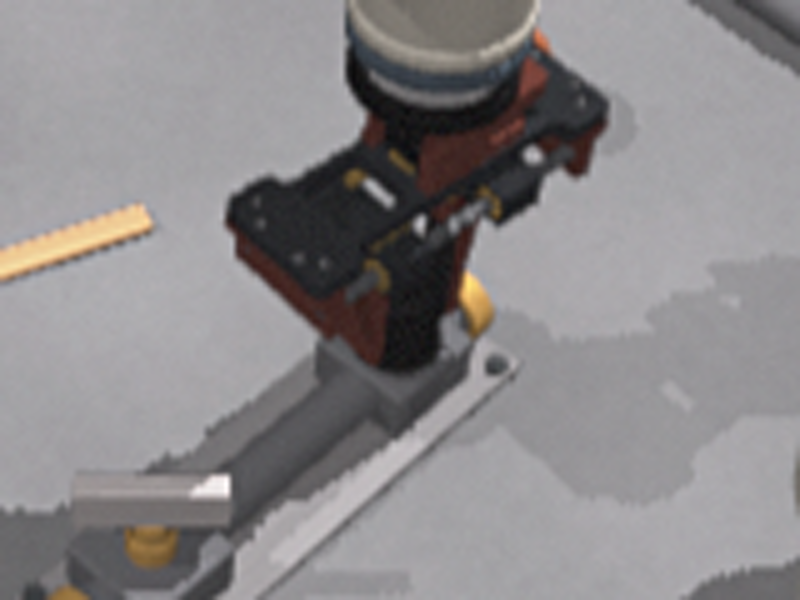

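The cap is seated on the washer at (405,355) with 8 N of pressing force, about 3 mm of squeeze. The handle at (150,500) looks the same as in the previous crop.

```bash
python3 -c "
from workcell import ctrl
print(ctrl.close_job())"
```

```text
the job is handed in; nothing more can be done
None
```

I set the valve to half open (measured 44.9°), snapped the cap home on the stud, and handed the job in at about 14 s with the gripper still holding the cap and pressing at about 8 N (roughly 3 mm of washer squeeze).

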